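Slide the cover along the tasting board until it drops over the sample well

TASK

Close the sample well of the wooden tasting board: pick up the flat dark steel cover by its wooden bar handle, lay it flat between the side rails at the board's free end (the end nearest the robot, away from the well), then slide it along the rails, without lifting it again, until it drops fully down into the shallow pocket around the well, and let go. Work gently - do not ram the cover into the pocket's end or press hard on the board - and leave the cheeses standing around it where they are.

Things in the scene. Friction and masses are not known exactly. Their poses are not given: they have to be found in the camera images.
- cover: Loose flat dark steel cover plate, 88 (its x) x 90 (its y) x 5 mm, about 0.3 kg, with a fixed dark wooden bar handle on the middle of its top: 16 (x) x 46 (y) mm, top 31 mm over the underside. Pinch the bar across its 16 mm, along the cover's x. Origin: centre of the underside; z up. Starts flat on the counter left of the board; fits either way round.
- tasting_board: Fixed wooden board, 270 (its x) x 118 (its y) x 38 mm. Origin: centre of its underside; +x points from the free end (near the robot) to the well's end. Two side rails along x, tops at z = 38, inner faces at y = +-47 mm (cover has 2 mm play each side). Between them a white insert, stiffly held, 218 mm long, with flat top (runway) at z = 28 mm. Low end stops, z = 22 mm.
- lay_point (a point): Point on the runway's centre line at the free end, on the board at x = -58, y = 0, z = 28 mm (axes as the board's). A cover laid here with the centre of its underside lies wholly before the pocket. Pushing it along by the bar loads the hand with 3 to 9 N; the cover needs no pressing down, it drops by its own weight once it is over the pocket.
- pocket_mid (a point): Middle of the pocket's possible places (board x = +51, y = 0, z = 23 mm, the ledge). The true centre is unmeasured, up to 15 mm before or beyond this along x. Pocket: dark ledge round the open well, 92 mm long (cover + 4), as wide as the rail gap, 5 mm deep, so a seated cover is flush with the runway; beyond it a 5 mm high end wall, 12 mm thick, stops the cover.
- crottin_6: bystander: small drum-shaped whitish cheese, 63 mm wide, 72 mm high, left of the cover; origin: centre of its underside
- ash_brick_7: bystander: grey blunt-topped pyramid cheese, 57 x 63 x 54 mm, left of the cover; origin: centre of its underside

How it is judged:
On the way, in this order (a step that is already met when the one before it is completed fails the run):
1. the cover lies flat on the runway between the rails, at the free end, before the pocket (x of cover in the frame of tasting_board between -0.095 and -0.03 m and y of cover in the frame of tasting_board between -0.006 and 0.006 m and z of cover in the frame of tasting_board between 0.0255 and 0.0305 m and angle between cover's own z axis and vertical below 0.06 rad), for 0.2 s.
2. the cover has dropped flat into the pocket (x of cover in the frame of tasting_board between 0.031 and 0.071 m and y of cover in the frame of tasting_board between -0.006 and 0.006 m and z of cover in the frame of tasting_board below 0.0245 m and angle between cover's own z axis and vertical below 0.035 rad), for 0.2 s.
At the end, for the whole second after the job is handed in: The cover lies at rest and level (within 2 degrees) in the pocket over the well, its underside within 1.5 mm of the pocket's ledge, between the rails, released (all of step 2 and linear speed of cover below 0.02 m/s); the robot touches nothing.
It fails at once if the cover is pushed or pressed against the board with more than 35 N (contact force between cover and tasting_board above 35 N).
It fails at once if the cover is carried more than 12 mm above the runway over the well's part of the board (centre beyond 20 mm short of the board's middle) instead of being slid there (x of cover in the frame of tasting_board between -0.02 and 0.16 m and y of cover in the frame of tasting_board between -0.06 and 0.06 m and z of cover in the frame of tasting_board above 0.04 m).
It fails at once if the drum-shaped or the grey cheese left of the cover is moved more than 20 mm (distance of any of crottin_6, ash_brick_7 from where it was at the start of the episode above 0.02 m).
It also fails if it takes over 48 s, if anything falls off the work surface, if the arm or the gripper's body presses on something with over 40 N, if the wrist force passes 120 N, or if a joint passes its speed limit or range.

ROBOT

A 6-joint arm with a two-finger parallel gripper is mounted at the origin on a cart in front of the work surface, level with it; the furniture and walls round the work are solid. World frame = base frame: x ahead of the robot, y to its left, z up, the work surface at z = 0. Lengths are in m, angles in rad, forces in N, time in s.
With the tool pointing down it reaches from about 0.425 to 0.95 m from the base axis. Payload 14.7 kg.
Tool frame: the origin (TCP) lies at the very end of the fingers, on their centre line; the grasp point (between the pads) lies 19 mm behind it; x points along the fingers, z is the direction in which the jaws open and shut, and the axes are right-handed (so a half turn about x gives the same grasp; the last joint's range is limited). The gripper opens to 85 mm and grips with 20 to 120 N. Pads are 22 mm wide; open, the fingers measure 114 mm over their backs; the gripper's body (76 mm by 85 mm) begins 54 mm behind the grasp point. The pads swing forward as they close: fully open they stand 13 mm farther back than shut.
Start: joints at [-0.047, 0.48, 1.596, -0, 1.065, -0.047], TCP at [0.65, 0, 0.231] pointing down, gripper open.
Joint ranges: [-2.75, 2.75], [-0.82, 2.05], [0.23, 2.67], [-1.56, 4.7], [0.09, 2.69], [-2.92, 2.92]. Speed limits (rad/s): [1.89, 1.89, 2.39, 3.01, 3.01, 3.01].

INTERFACE

Orientations are given as a unit quaternion [x, y, z, w].
In Python, from rig import manip, snapshot, spotter gives the robot as it stands.
- The arm moves only by the shell command python3 -m pendant 'ROWS' [FORCE]. ROWS is a JSON object of lists of equal length, an entry for each row: "grip": the closure, from 0 (fully open) to 1 (shut); "translation": the shift along the tool's x, y, z in cm, a list of three; "roll": the turn about the tool's x in rad. A call has 1 to 8 rows; each row is the pose to reach, as a shift and turn from the pose commanded when the call began, along the tool's axes at that moment; what a row does not reach only later rows make up. A row lasts 1/12 s, in which the tool goes at most 41.7 mm and 7.16 degrees, less where a joint would pass 70% of its speed; a pose out of reach is approached as far as the arm can. A call with a gripper value outside its range is refused whole. The fingers move at their own pace and stop on an object; FORCE is the grip in N (left out, the last holds). Time passes only in rows, so rows that repeat a pose let the fingers close. It gives the time, the measured TCP pose, the force and the opening at its end, in the units of the state.
- manip.sense(): the state, without advancing time (a new reading comes with each control period).
- snapshot(name): name is "scene" or "side" or "wrist"; returns a dict with "color" (420x560x3 uint8, red, green, blue), "fx", "fy", "cx", "cy" (pixels), "xyz" and "attitude" of the camera in the world. Camera axes: x right, y up, looking along -z (the intrinsics and any distortion apply to the point x, -y, -z); pixel columns grow to the right and rows downward; lengths in m; the calibration is good to about 2 mm. A picture is of the moment at which its call begins. There is no depth.
- manip.hand_in(): hands the job in, once; it reports no verdict.
Trained networks look in the newest picture that a camera, given by its name, has taken for a name from the list of things; names that differ only in an ending like _2 or _b are one class to them, and where a whole thing is asked for, a point or a joint stands for the part that bears it (a point fixed in the world has none). Each returns a list of dicts, best first, with "p" (0 to 1); they miss things now and then, are a little off and sometimes report something else, mostly with a low value. They report only what shows in the picture. A call takes as long as a camera call.
- spotter.trace(query, camera): "region" (420x560 bool, what is visible of it) and "bbox" ([left, top, width, height] in pixels, round what is visible of it).
The state is a dict: "clock": time; "joints": joint angles; "joint_vel": joint speeds; "effort": joint torques, N m; "position": TCP position; "orientation": TCP orientation; "contact_force": force on the tool from outside, world axes, zero at the start; "wrist_torque": the same for the moment, N m; "gripper_width": finger opening in m.
Only numpy, scipy, OpenCV 4.12 (cv2) and the standard library are available. Lean on these libraries where they do the work, as an engineer would, in place of code of your own. Each camera call takes 0.05 s, during which the arm holds its last target.

## Working session

There is one attempt and no reset: what is moved stays moved. The work goes in short steps, Python scripts to look and compute and a shell command to move; the robot and the scene stay as the last step left them, time stands still between calls to the robot, and variables do not carry over. Pictures are saved under pics/ and viewed, and the job is handed in when it is done.

```bash
ls; mkdir -p pics
python3 - <<'E'
from rig import manip, snapshot, spotter
import cv2
s=manip.sense(); print(s)
for n in ["scene","side","wrist"]:
    d=snapshot(n); cv2.imwrite(f"pics/{n}0.png",d["color"][:,:,::-1])
    print(n,{k:v for k,v in d.items() if k!="color"})
    for q in ["cover","tasting_board"]:
        print(q,[(r["p"],r["bbox"]) for r in spotter.trace(q,n)][:3])
E
```

```text
pics
{'clock': 0.0, 'joints': array([-4.65789744e-02,  4.80850192e-01,  1.59686390e+00, -1.07214189e-05,
        1.06509143e+00, -4.65987126e-02]), 'joint_vel': array([-0.00020723, -0.00040041, -0.0021672 , -0.00068393, -0.00154824,
       -0.00014371]), 'effort': array([ 2.41355090e-03, -9.50650907e+01, -4.30184269e+01, -5.27583288e-04,
        1.24796593e-02,  1.26860105e-04]), 'position': array([6.49593683e-01, 5.01003648e-05, 2.30664194e-01]), 'orientation': array([7.84252071e-06, 7.07535155e-01, 2.54761157e-05, 7.06678148e-01]), 'contact_force': array([ 0.69751311,  0.05131471, -0.1433356 ]), 'wrist_torque': array([-0.03966215,  0.01390667, -0.0243592 ]), 'gripper_width': 0.08560599763623845}
scene {'fx': 431.8469014735604, 'fy': 431.8469014735604, 'cx': 287.2838557692357, 'cy': 208.54755156276988, 'xyz': array([-0.08222802,  0.87596544,  0.51100373]), 'attitude': array([-0.21270181,  0.46899238,  0.78676626, -0.34029831])}
cover [(0.57, [236.7, 238.5, 56.6, 31.5])]
tasting_board [(0.66, [283.4, 162.9, 106.5, 52.3])]
side {'fx': 516.7148422716471, 'fy': 516.7148422716471, 'cx': 278.91198188828315, 'cy': 212.47878217832755, 'xyz': array([0.59232887, 1.17132932, 0.6059802 ]), 'attitude': array([ 0.01068643,  0.48345442,  0.87527082, -0.00765639])}
cover []
tasting_board [(0.55, [211.1, 156.4, 116.3, 33.7])]
wrist {'fx': 361.0015391975517, 'fy': 361.0015391975517, 'cx': 271.1760633183633, 'cy': 206.0992988505949, 'xyz': array([0.64981644, 0.07232058, 0.37387569]), 'attitude': array([-1.41665458e-01, -9.74744134e-05,  4.14565788e-04,  9.89914500e-01])}
cover []
tasting_board [(0.63, [61.8, 20.7, 314.3, 151.8])]
```

View pics/scene0.png

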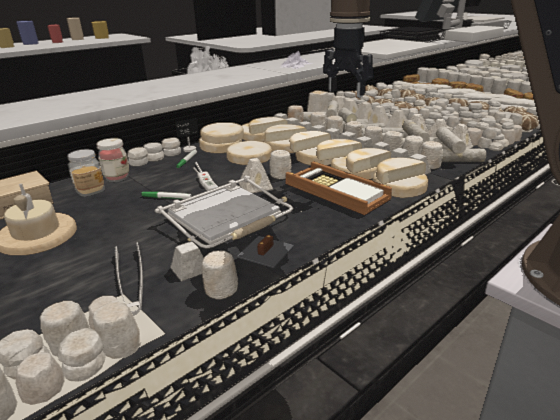

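View pics/side0.png

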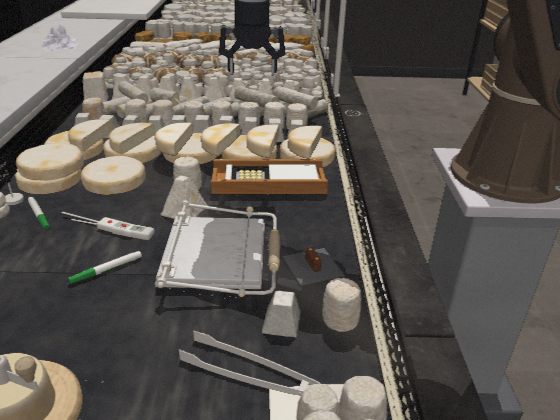

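View pics/wrist0.png

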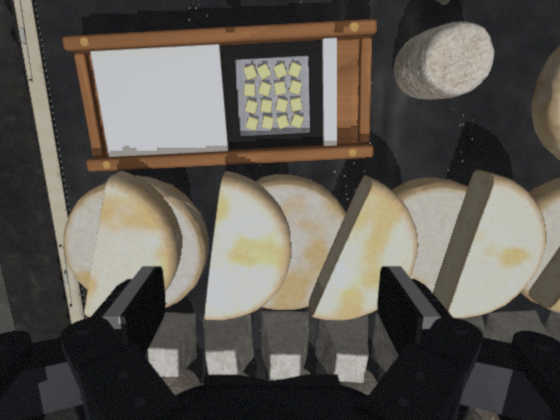

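```bash
cat > h.py <<'E'
import numpy as np
from scipy.spatial.transform import Rotation as R
def ray(d,u,v):
    c=np.array([(u-d["cx"])/d["fx"],-(v-d["cy"])/d["fy"],-1.0])
    return R.from_quat(d["attitude"]).apply(c)
def toplane(d,u,v,z):
    r=ray(d,u,v); o=np.asarray(d["xyz"]); return o+r*(z-o[2])/r[2]
def proj(d,p):
    c=R.from_quat(d["attitude"]).inv().apply(np.asarray(p)-d["xyz"])
    return np.array([d["cx"]+d["fx"]*c[0]/-c[2], d["cy"]-d["fy"]*c[1]/-c[2]])
E
python3 - <<'E'
import cv2
a=cv2.imread("pics/wrist0.png")[10:180,50:390]; cv2.imwrite("pics/wz.png",cv2.resize(a,None,fx=2.3,fy=2.3,interpolation=cv2.INTER_CUBIC))
a=cv2.imread("pics/side0.png")[235:335,265:385]; a=cv2.convertScaleAbs(a,alpha=2,beta=20);b=cv2.resize(a,None,fx=6,fy=6,interpolation=cv2.INTER_CUBIC); cv2.imwrite("pics/sz.png",b)
a=cv2.imread("pics/scene0.png")[220:310,190:310]; a=cv2.convertScaleAbs(a,alpha=2,beta=20); cv2.imwrite("pics/cz.png",cv2.resize(a,None,fx=6,fy=6,interpolation=cv2.INTER_CUBIC))
E
```

```text
(no output)
```

View pics/wz.png

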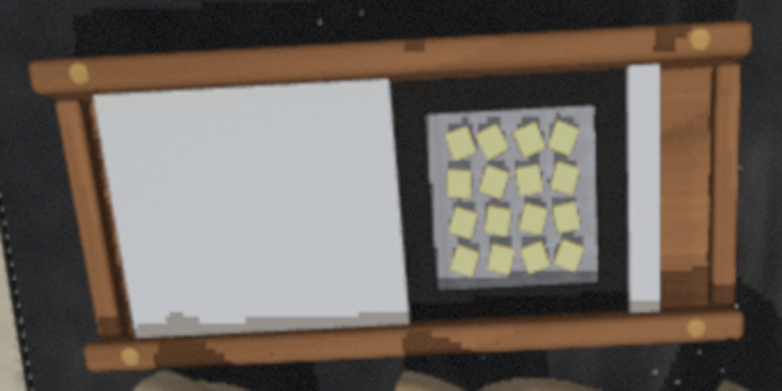

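View pics/sz.png

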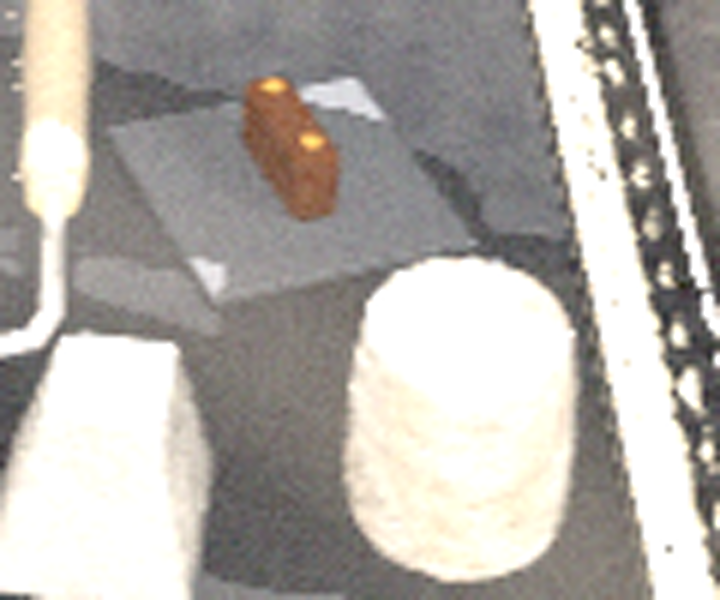

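View pics/cz.png

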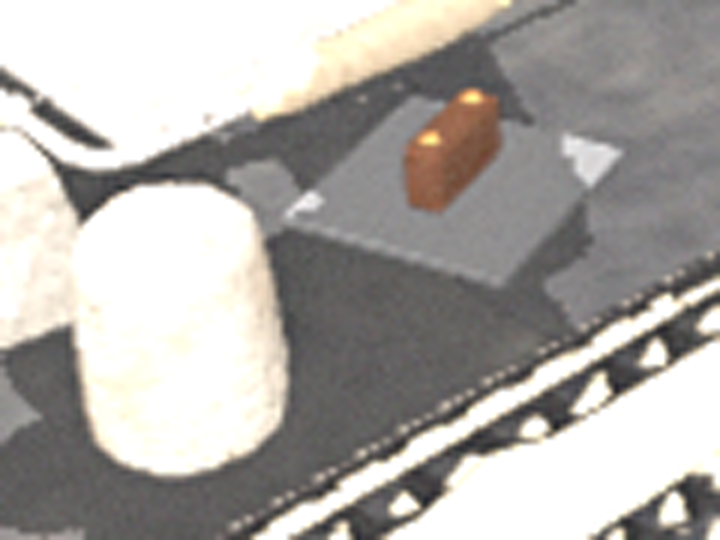

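Run:
```python
from rig import manip, snapshot, spotter
from h import *
W=snapshot("wrist");S=snapshot("side");C=snapshot("scene")
print(W["xyz"])
f=lambda d,p,s,o,z: toplane(d,p[0]/s+o[0],p[1]/s+o[1],z)
for n,ps,z in [("rails",[(30,78),(750,38),(742,325),(86,357)],.038),("raildots",[(79,73),(700,40),(696,328),(130,356)],.038),("runway",[(95,95),(389,79),(409,322),(135,337)],.028),("wall",[(628,66),(660,65),(660,312),(630,312)],.028)]:
    P=np.array([f(W,p,2.3,(50,10),z)[:2] for p in ps]); print(n,P.round(4).tolist(),"mid",P.mean(0).round(4), "ang",np.degrees(np.arctan2(*(P[1]-P[0])[::-1])),np.degrees(np.arctan2(*(P[2]-P[3])[::-1])), "len",np.linalg.norm(P[1]-P[0]),np.linalg.norm(P[2]-P[1]))
for n,d,o,ps,dots in [("side",S,(265,235),[(108,130),(352,78),(478,242),(218,300)],[(272,85),(312,142)]),("scene",C,(190,220),[(410,97),(620,155),(503,285),(290,213)],[(472,97),(430,138)])]:
    P=np.array([f(d,p,6,o,.005)[:2] for p in ps]); D=np.array([f(d,p,6,o,.031)[:2] for p in dots])
    print(n,P.round(4).tolist(),P.mean(0),"edges",[(np.linalg.norm(P[(i+1)%4]-P[i]).round(4),np.degrees(np.arctan2(*(P[(i+1)%4]-P[i])[::-1])).round(1)) for i in range(4)])
    print(" dots",D.round(4).tolist(),D.mean(0),np.degrees(np.arctan2(*(D[1]-D[0])[::-1])))
```

```text
[0.64986608 0.07231842 0.37403471]
rails [[0.4716, 0.1188], [0.7388, 0.1326], [0.7442, 0.0272], [0.4776, 0.014]] mid [0.608  0.0731] ang 2.956994934429856 2.842096525797011 len 0.2675624878325194 0.10554319901166394
raildots [[0.4901, 0.1205], [0.7204, 0.1319], [0.7257, 0.026], [0.4956, 0.0144]] mid [0.6079 0.0732] ang 2.829866825024453 2.882386540258834 len 0.2306187332026287 0.10607315983671883
runway [[0.4904, 0.1142], [0.604, 0.12], [0.6086, 0.027], [0.4941, 0.0207]] mid [0.5493 0.0705] ang 2.915954350523756 3.163009198347639 len 0.11378414552321925 0.09307869064561358
wall [[0.6956, 0.1246], [0.7078, 0.125], [0.7127, 0.0312], [0.7002, 0.0312]] mid [0.7041 0.078 ] ang 1.6959885719052976 0.046068725210551935 len 0.012224399718236287 0.09390525068281792
side [[0.5712, 0.375], [0.4907, 0.3436], [0.4578, 0.4275], [0.5387, 0.4576]] [0.51459884 0.40093281] edges [(np.float64(0.0864), np.float64(-158.7)), (np.float64(0.0901), np.float64(111.4)), (np.float64(0.0862), np.float64(20.4)), (np.float64(0.0888), np.float64(-68.5))]
 dots [[0.5205, 0.3841], [0.5097, 0.4132]] [0.51510315 0.39865099] 110.49610180738011
scene [[0.5711, 0.372], [0.488, 0.343], [0.4577, 0.425], [0.5408, 0.4504]] [0.5143896  0.39760029] edges [(np.float64(0.0879), np.float64(-160.8)), (np.float64(0.0875), np.float64(110.3)), (np.float64(0.0869), np.float64(17.0)), (np.float64(0.0841), np.float64(-68.9))]
 dots [[0.5222, 0.3821], [0.5119, 0.4099]] [0.5170715  0.39604767] 110.38261004919221
```

```bash
python3 -m pendant '{"grip":[0,0,0,0.2,0.3,0.4,0.5,0.5],"translation":[[0,2,-0.6],[0,5,-1.7],[0,8.5,-2.9],[0,12,-4.1],[0,15.5,-5.2],[0,19,-6.4],[0,21.5,-7.3],[0,22,-7.5]],"roll":[0,0,0,0,0,0,0,0]}'
python3 -m pendant '{"grip":[0.5,0.5,0.5,0.5,0.5,0.5,0.5,0.5],"translation":[[0,2,-0.6],[0,5,-1.7],[0,8,-2.8],[0,10.5,-3.7],[0,12,-4.2],[0,12.4,-4.4],[0,12.4,-4.4],[0,12.4,-4.4]],"roll":[-0.05,-0.12,-0.2,-0.28,-0.33,-0.354,-0.354,-0.354]}'
python3 - <<'E'
from rig import manip, snapshot, spotter
import cv2
s=manip.sense(); print(s["position"],s["orientation"],s["gripper_width"])
d=snapshot("wrist"); cv2.imwrite("pics/wrist1.png",d["color"][:,:,::-1]); print(d["xyz"],d["attitude"])
E
```

```text
clock: 1.27
position: [0.5734, 0.2238, 0.2314]
orientation: [-0.001, 0.707, 0.001, 0.707]
contact_force: [0.2, -0.0, 0.0]
gripper_width: 0.0426
clock: 1.93
position: [0.5312, 0.3433, 0.2312]
orientation: [-0.124, 0.696, 0.124, 0.696]
contact_force: [-0.6, -0.5, -0.6]
gripper_width: 0.0426
[0.53121599 0.34332932 0.23121237] [-0.12419865  0.696183    0.12392653  0.69609348] 0.042556742276506035
[0.50645957 0.41129805 0.37400169] [-0.13970076 -0.02517184  0.17408044  0.97444655]
```

View pics/wrist1.png

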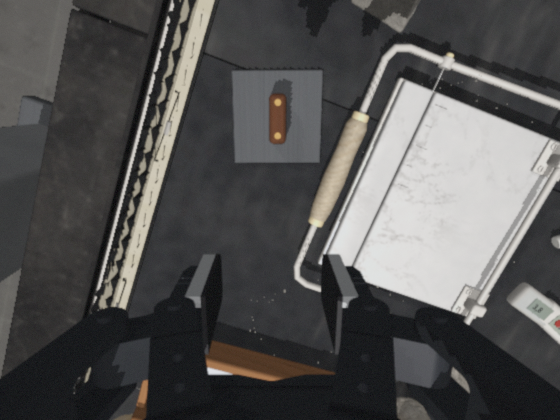

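Wrist view: the cover lies square to the tool now, its handle dots at (278,102) and (278,136) and its plate corners at (233,71), (322,70), (321,164), (235,162). The slicer handle, (318,220)–(360,115), is clear of it.

Run:
```python
from rig import manip, snapshot, spotter
from h import *
W=snapshot("wrist"); s=manip.sense()
P=np.array([toplane(W,*p,.005) for p in [(233,71),(322,70),(321,163),(235,162.5)]]); D=np.array([toplane(W,*p,.031) for p in [(278,102),(278,135.5)]])
print(P.mean(0),D.mean(0),np.degrees(np.arctan2(*(D[0]-D[1])[:2][::-1])),[np.degrees(np.arctan2(*(P[a]-P[b])[:2][::-1])) for a,b in [(1,0),(2,3),(0,3),(1,2)]])
Rt=R.from_quat(s["orientation"])
for c in (P.mean(0),D.mean(0)): print("tool delta cm",Rt.inv().apply(np.r_[c[:2],.008]-s["position"])*100)
print(Rt.as_matrix().round(3))
```

```text
[0.51886204 0.39731789 0.005     ] [0.5184443  0.39774363 0.031     ] 110.52224477288647 [np.float64(20.8241217851062), np.float64(19.878407138637073), np.float64(109.84890798732813), np.float64(111.82775384494424)]
tool delta cm [22.32816359  5.55473015  0.69056603]
tool delta cm [22.32815106  5.60908893  0.66601575]
[[ 0.    -0.344  0.939]
 [-0.     0.939  0.344]
 [-1.    -0.    -0.   ]]
```

```bash
python3 -m pendant '{"grip":[0.5,0.5,0.5,0.5,0.5,0.5,0.5,0.5],"translation":[[1,2,0.2],[3.5,4,0.4],[7,5.3,0.5],[10.5,5.6,0.6],[13.5,5.6,0.6],[15.5,5.6,0.6],[16,5.6,0.6],[16,5.6,0.6]],"roll":[0,0,0,0,0,0,0,0]}'
python3 - <<'E'
from rig import manip, snapshot, spotter
import cv2
for n in ["wrist","side"]:
  d=snapshot(n); cv2.imwrite(f"pics/{n}2.png",d["color"][:,:,::-1])
s=manip.sense(); print(s["position"],s["contact_force"])
a=cv2.imread("pics/side2.png")[195:335,235:385];cv2.imwrite("pics/sz2.png",cv2.resize(a,None,fx=4,fy=4,interpolation=cv2.INTER_CUBIC))
E
```

```text
clock: 2.7
position: [0.517, 0.3973, 0.07]
orientation: [-0.124, 0.697, 0.124, 0.695]
contact_force: [-0.9, 0.7, 0.2]
gripper_width: 0.0425
[0.51824226 0.39850481 0.07253282] [-0.1656893   0.05458058  0.31952483]
```

View pics/wrist2.png

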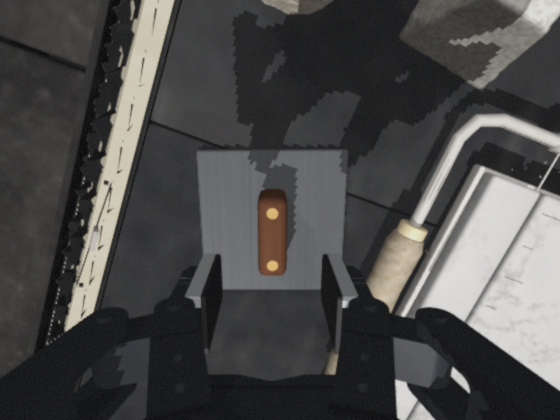

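View pics/sz2.png

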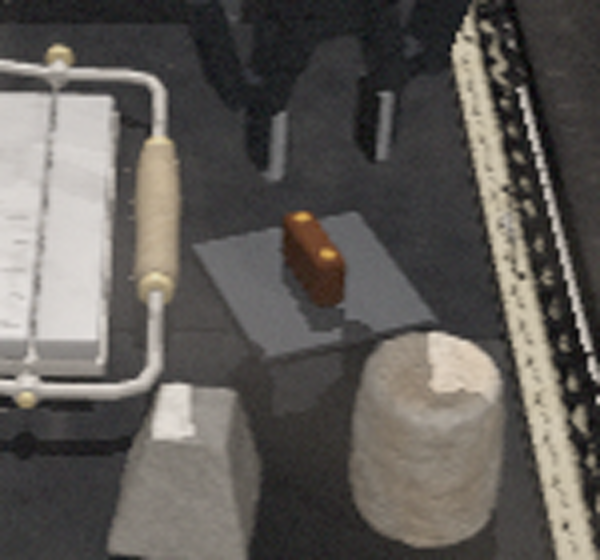

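Wrist view: handle dots at (272,214) and (272,266), midway between the fingertips at about columns 205 and 338. The side view shows the fingers hanging over the cover, clear of the cheeses and slicer.

Run:
```python
from rig import manip, snapshot, spotter
from h import *
W=snapshot("wrist"); 
for i in range(3):
  s=manip.sense();print(s["position"],s["orientation"],s["clock"]);snapshot("wrist")
P=np.array([toplane(W,*p,.005) for p in [(198,151),(347,151),(343,290),(202,290)]]); D=np.array([toplane(W,*p,.031) for p in [(272.5,214),(272.5,266)]])
print(P.mean(0),D.mean(0))
Rt=R.from_quat(s["orientation"])
for c in (P.mean(0),D.mean(0)): print("tool delta cm",Rt.inv().apply(np.r_[c[:2],.008]-s["position"])*100)
```

```text
[0.51842888 0.3988225  0.0730302 ] [-0.12382816  0.69535959  0.12452361  0.69687552] 2.85
[0.51841242 0.39900807 0.07315047] [-0.12387612  0.6952301   0.12468446  0.69696743] 2.9
[0.51829667 0.39903428 0.07309812] [-0.12394809  0.69521998  0.12473522  0.69695565] 2.95
[0.5198187  0.39803129 0.005     ] [0.51976465 0.3977228  0.031     ]
tool delta cm [ 6.50997315 -0.1511142   0.09106118]
tool delta cm [ 6.50991403 -0.17818448  0.07530952]
```

```bash
python3 -m pendant '{"grip":[0.5,0.5,0.5,0.5,0.5,0.5,0.5,0.5],"translation":[[1,0,0.1],[3,-0.1,0.1],[4.5,-0.1,0.1],[5.4,-0.1,0.1],[6,-0.1,0.1],[6.3,-0.1,0.1],[6.3,-0.1,0.1],[6.3,-0.1,0.1]],"roll":[0,0,0,0,0,0,0,0]}'
python3 - <<'E'
from rig import manip, snapshot, spotter
import cv2
for n in ["wrist","side"]:
  d=snapshot(n); cv2.imwrite(f"pics/{n}3.png",d["color"][:,:,::-1])
s=manip.sense(); print(s["position"],s["contact_force"])
a=cv2.imread("pics/side3.png")[195:335,235:385];cv2.imwrite("pics/sz3.png",cv2.resize(a,None,fx=4,fy=4,interpolation=cv2.INTER_CUBIC))
E
```

```text
clock: 3.67
position: [0.5188, 0.3983, 0.0087]
orientation: [-0.124, 0.696, 0.125, 0.696]
contact_force: [1.1, 0.2, 0.5]
gripper_width: 0.0432
[0.51893193 0.39836921 0.00903486] [ 0.64645143 -0.56989558 -0.20601049]
```

View pics/wrist3.png

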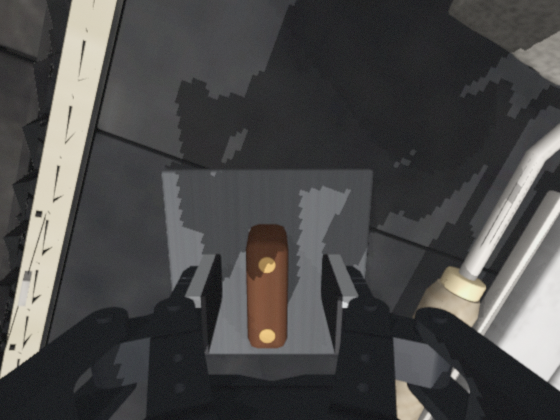

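View pics/sz3.png

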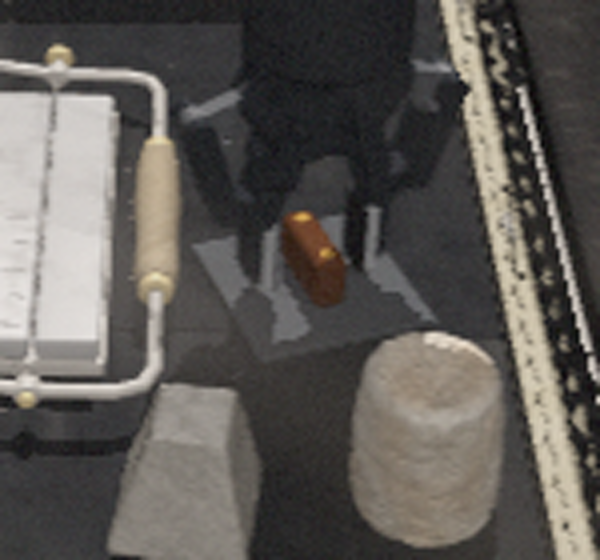

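The bar sits between the pads with its centre at about column 267, against 271 for the pads. I'll shift 1 mm and close.

```bash
python3 -m pendant '{"grip":[0.5,0.6,0.7,0.8,0.9,0.9,0.9,0.9],"translation":[[0,0,-0.1],[0,0,-0.1],[0,0,-0.1],[0,0,-0.1],[0,0,-0.1],[0,0,-0.1],[0,0,-0.1],[0,0,-0.1]],"roll":[0,0,0,0,0,0,0,0]}' 50
python3 - <<'E'
from rig import manip, snapshot, spotter
import cv2
from h import *
d=snapshot("wrist"); cv2.imwrite(f"pics/wrist4.png",d["color"][:,:,::-1])
s=manip.sense(); print(s["position"],s["contact_force"],s["gripper_width"])
E
```

```text
clock: 4.43
position: [0.5177, 0.3978, 0.0087]
orientation: [-0.124, 0.696, 0.125, 0.696]
contact_force: [-1.4, -0.6, 5.4]
gripper_width: 0.0148
[0.5176973  0.39778605 0.00864464] [-0.59287263  0.23364521  5.47372955] 0.014820934453595917
```

View pics/wrist4.png

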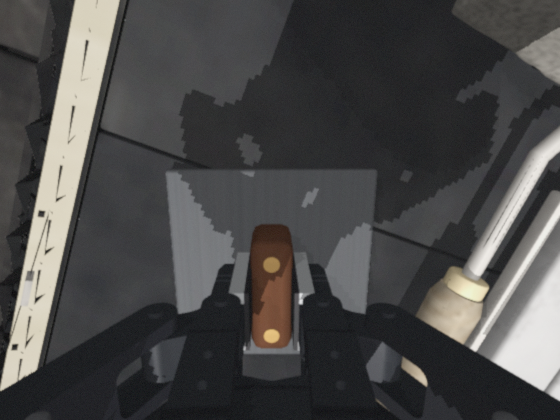

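```bash
python3 - <<'E'
from rig import manip, snapshot, spotter
from h import *
W=snapshot("wrist"); s=manip.sense()
Rt=R.from_quat(s["orientation"])
P=np.array([toplane(W,*p,.005) for p in [(167,170.5),(376,170)]]); D=np.array([toplane(W,*p,.031) for p in [(271.5,265),(271.5,336)]])
for c in (*P,D.mean(0)): print("cm",Rt.inv().apply(c-s["position"])*100)
print(s["position"],Rt.as_matrix().round(4).tolist())
E
python3 -m pendant '{"grip":[0.9,0.9,0.9,0.9,0.9,0.9,0.9,0.9],"translation":[[-0.2,0,0],[-0.6,0,0],[-1.5,0,0],[-3,0,0],[-5.5,0,0],[-8,0,0],[-9.5,0,0],[-10,0,0]],"roll":[0,0,0,0,0,0,0,0]}' 50
python3 - <<'E'
from rig import manip, snapshot, spotter
import cv2
from h import *
for n in ["wrist","side"]:
  d=snapshot(n); cv2.imwrite(f"pics/{n}5.png",d["color"][:,:,::-1])
s=manip.sense(); print(s["position"],s["contact_force"],s["gripper_width"],s["wrist_torque"])
a=cv2.imread("pics/side5.png")[165:335,235:385];cv2.imwrite("pics/sz5.png",cv2.resize(a,None,fx=3.5,fy=3.5,interpolation=cv2.INTER_CUBIC))
E
```

```text
cm [ 0.36417672  4.46477036 -4.24412574]
cm [0.36685222 4.49137691 4.34025195]
cm [-2.23491269 -0.04459995  0.0489692 ]
[0.51766701 0.39778653 0.00865076] [[0.0003, -0.3467, 0.938], [0.0002, 0.938, 0.3467], [-1.0, 0.0001, 0.0003]]
clock: 5.2
position: [0.5188, 0.3985, 0.1117]
orientation: [-0.124, 0.695, 0.125, 0.697]
contact_force: [1.8, -0.0, -2.5]
gripper_width: 0.0147
[0.51803449 0.39801286 0.109537  ] [-0.07344453 -0.12509965 -3.8389663 ] 0.01508688799962622 [-0.02331366  0.00084246 -0.01759169]
```

View pics/wrist5.png

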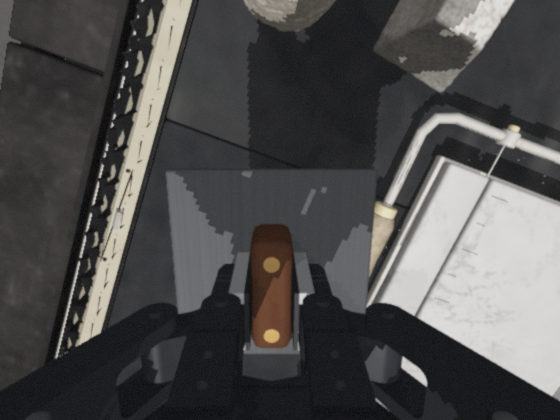

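View pics/sz5.png

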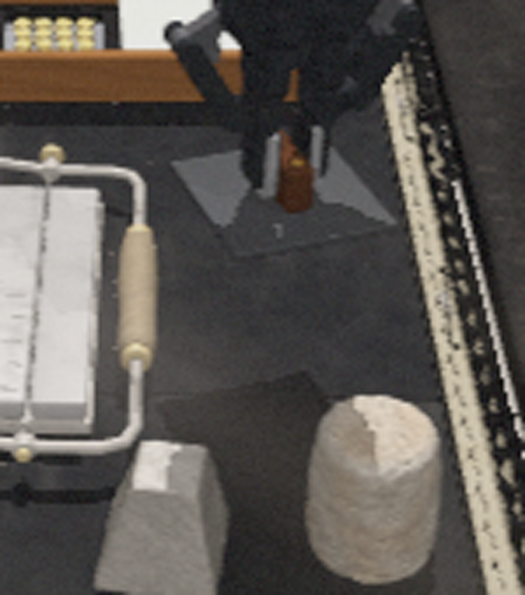

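```bash
python3 -m pendant '{"grip":[0.9,0.9,0.9,0.9,0.9,0.9,0.9,0.9],"translation":[[0,-1,-0.3],[0,-3,-0.8],[0,-5.5,-1.5],[0,-8,-2.2],[0,-10.5,-2.8],[0,-13,-3.5],[0,-15,-4.1],[0,-16,-4.3]],"roll":[0,0,0,0,0,0,0,0]}' 50
python3 -m pendant '{"grip":[0.9,0.9,0.9,0.9,0.9,0.9,0.9,0.9],"translation":[[0,-1.5,-0.4],[0,-4,-1.1],[0,-7,-1.9],[0,-10,-2.7],[0,-13,-3.5],[0,-15,-4.1],[0,-15.8,-4.3],[0,-15.8,-4.3]],"roll":[0.02,0.06,0.12,0.18,0.24,0.28,0.304,0.304]}' 50
python3 - <<'E'
from rig import manip, snapshot, spotter
import cv2
from h import *
for n in ["wrist","side","scene"]:
  d=snapshot(n); cv2.imwrite(f"pics/{n}6.png",d["color"][:,:,::-1])
s=manip.sense(); print(s["position"],s["orientation"],s["contact_force"],s["gripper_width"],s["wrist_torque"])
E
```

```text
clock: 5.97
position: [0.5314, 0.2295, 0.1069]
orientation: [-0.124, 0.697, 0.124, 0.695]
contact_force: [0.8, 0.4, -2.9]
gripper_width: 0.0153
clock: 6.63
position: [0.5468, 0.0679, 0.1075]
orientation: [-0.017, 0.707, 0.016, 0.706]
contact_force: [0.1, 0.4, -2.9]
gripper_width: 0.015
[0.54684107 0.07030048 0.10788556] [-0.01799946  0.70711576  0.01811894  0.70663642] [ 0.03594185 -0.20923498 -3.12930779] 0.014903537139982043 [-0.01041825  0.02149368  0.01228169]
```

View pics/wrist6.png

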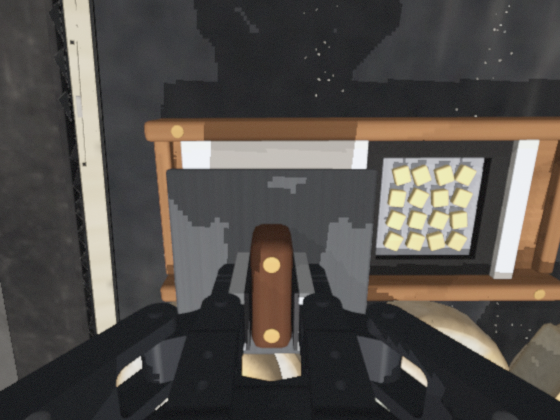

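View pics/side6.png

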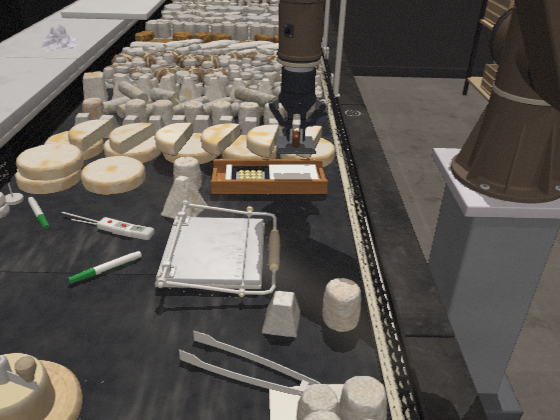

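Run:
```python
import cv2
a=cv2.imread("pics/wrist6.png")[105:315,140:560]; a=cv2.convertScaleAbs(a,alpha=1.5,beta=20); cv2.imwrite("pics/wz6.png",cv2.resize(a,None,fx=1.9,fy=1.9,interpolation=cv2.INTER_CUBIC))
```

```text
(no output)
```

View pics/wz6.png

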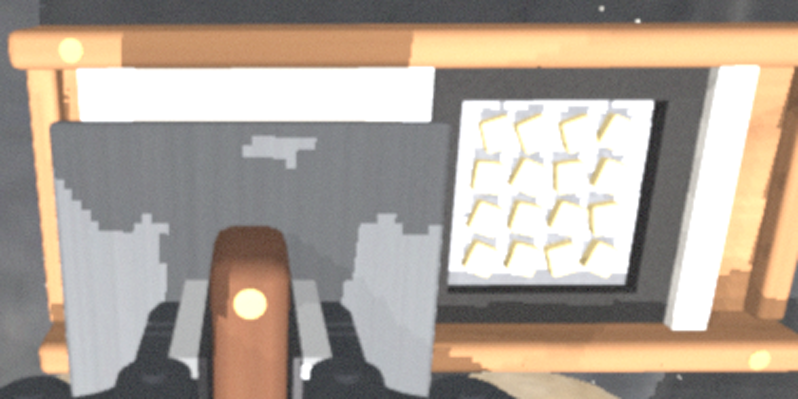

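Run:
```python
from rig import manip, snapshot, spotter
from h import *
W=snapshot("wrist"); s=manip.sense(); print(s["position"])
f=lambda p,z: toplane(W,p[0]/1.9+140,p[1]/1.9+105,z)
A,B=f((70,50),.038),f((759,360),.038)
c=(A+B)/2; v=B-A; yaw=np.arctan2(v[1],v[0])-np.arctan2(-.106,.2306); print("centre",c,"yaw deg",np.degrees(yaw),np.linalg.norm(v),np.hypot(.2306,.106))
Rt=R.from_quat(s["orientation"]); tz=Rt.as_matrix()[:,2]; tyaw=np.arctan2(tz[1],tz[0]); print("tool yaw",np.degrees(tyaw))
def bd(p,yaw=yaw):
    d=(p-c)[:2]; return np.array([d[0]*np.cos(yaw)+d[1]*np.sin(yaw),-d[0]*np.sin(yaw)+d[1]*np.cos(yaw)]).round(4)
E1=f((10,45),.038);
for n,p,z in [("railL",(10,45),.038),("railinnerL",(80,67),.038),("railinnerR",(755,65),.038),("runL",(77,95),.028),("runedge",(434,67),.028),("runedge2",(433,122),.028),("wallfrontTop",(712,67),.028),("wallfrontBot",(672,328),.028)]:
    print(n,bd(f(p,z)))
D=np.array([toplane(W,*p,.031+s["position"][2]-.0087) for p in [(271.5,265),(271.5,336)]]).mean(0)
print("cover",D,bd(D),"tcp",bd(s["position"]))
```

```text
[0.54686134 0.07055038 0.10798222]
centre [0.60806567 0.07577759 0.038     ] yaw deg 3.1144806892330874 0.2549745993930127 0.25379590225218374
tool yaw 2.9571641498966104
railL [-0.134   0.0548]
railinnerL [-0.1132  0.0481]
railinnerR [0.0937 0.0482]
runL [-0.1172  0.0381]
runedge [-0.0019  0.0468]
runedge2 [-0.0009  0.0289]
wallfrontTop [0.0873 0.0466]
wallfrontBot [ 0.0903 -0.0461]
cover [0.54705977 0.06996289 0.13028222] [-0.0612 -0.0025] tcp [-0.0614 -0.0019]
```

```bash
python3 -m pendant '{"grip":[0.9,0.9,0.9,0.9,0.9,0.9,0.9,0.9],"translation":[[0.5,0.1,0],[1.5,0.2,0],[2.7,0.2,0],[3.8,0.2,0],[4.6,0.2,0],[5.1,0.2,0],[5.2,0.2,0],[5.2,0.2,0]],"roll":[0,0,0,0,0,0,0,0]}' 50
python3 - <<'E'
from rig import manip, snapshot, spotter
import cv2
from h import *
for n in ["wrist","side","scene"]:
  d=snapshot(n); cv2.imwrite(f"pics/{n}7.png",d["color"][:,:,::-1])
s=manip.sense(); print(s["position"],s["orientation"],s["contact_force"],s["gripper_width"],s["wrist_torque"])
a=cv2.imread("pics/wrist7.png")[130:380,80:480]; a=cv2.convertScaleAbs(a,alpha=1.5,beta=20); cv2.imwrite("pics/wz7.png",cv2.resize(a,None,fx=2,fy=2,interpolation=cv2.INTER_CUBIC))
a=cv2.imread("pics/side7.png")[100:210,200:345]; a=cv2.convertScaleAbs(a,alpha=1.5,beta=20); cv2.imwrite("pics/sz7.png",cv2.resize(a,None,fx=5,fy=5,interpolation=cv2.INTER_CUBIC))
E
```

```text
clock: 7.5
position: [0.5468, 0.0716, 0.0559]
orientation: [-0.018, 0.707, 0.018, 0.707]
contact_force: [-0.4, 0.0, -2.7]
gripper_width: 0.0153
[0.5473684  0.07159677 0.05671437] [-0.01762175  0.70663448  0.01765814  0.70713886] [ 0.98883382  0.38186318 -4.5002684 ] 0.014904151751483578 [-0.03939793  0.03525274 -0.02195465]
```

View pics/wz7.png

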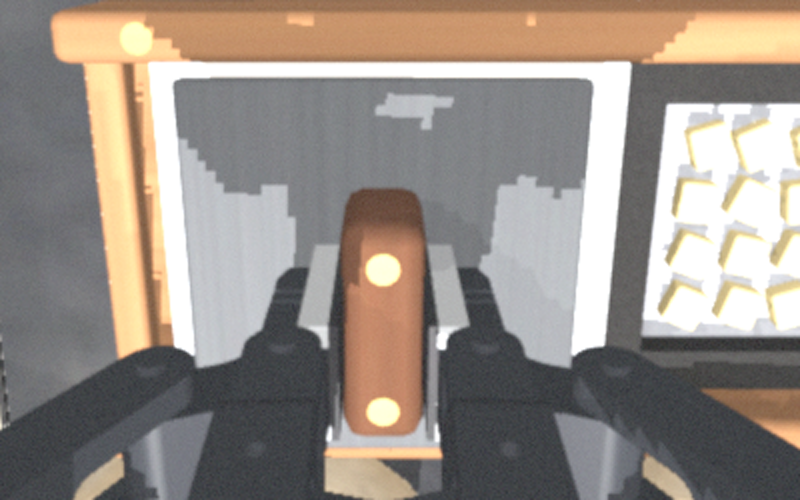

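View pics/sz7.png

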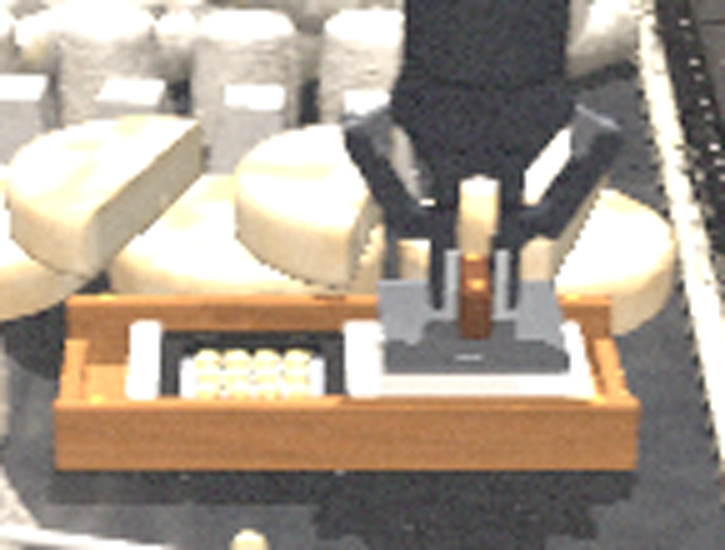

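Run:
```python
from rig import manip, snapshot, spotter
from h import *
import cv2
W=snapshot("wrist"); s=manip.sense(); print(s["position"])
cv2.imwrite("pics/wn.png",cv2.resize(cv2.convertScaleAbs(W["color"][335:385,220:330,::-1],alpha=1.6,beta=20),None,fx=7,fy=7,interpolation=cv2.INTER_CUBIC))
Rt=R.from_quat(s["orientation"])
f=lambda p,z: Rt.inv().apply(toplane(W,p[0]/2+80,p[1]/2+130,z)-s["position"])[1:]*1000
zt=s["position"][2]-.0037
for n,p,z in [("plate far",(175,79),zt),("plate far",(592,79),zt),("plate far",(385,79),zt),("dots",(383,269),zt+.026),("dots",(383,411),zt+.026),("plate near",(385,445),zt),("rail far inner",(85,63),.038),("rail far inner",(385,62),.038),("rail far in",(790,62),.038),("rail far outer",(385,8),.038),("rail far outer",(85,12),.038),("rail near strip bottom",(385,458),.038),("runway end",(630,64),.028),("wallrun L",(150,64),.028),("near inner R",(790,392),.038)]:
    print(n,f(p,z).round(2))
```

```text
[0.54737694 0.07157759 0.05676395]
plate far [ 45.14 -42.5 ]
plate far [45.2  43.09]
plate far [45.17  0.59]
dots [14.92  0.18]
dots [-15.23   0.21]
plate near [-43.61   0.76]
rail far inner [ 45.98 -66.8 ]
rail far inner [46.25  0.65]
rail far in [46.31 91.78]
rail far outer [58.2   0.62]
rail far outer [ 57.28 -65.51]
rail near strip bottom [-59.63   0.85]
runway end [44.19 59.26]
wallrun L [ 44.11 -55.44]
near inner R [-39.37 105.44]
```

View pics/wn.png

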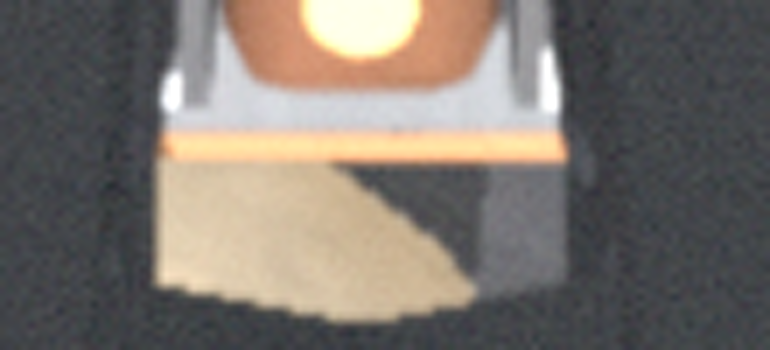

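```bash
python3 -m pendant '{"grip":[0.9,0.9,0.9,0.9,0.9,0.9,0.9,0.9],"translation":[[0,-0.05,0],[0,-0.1,0],[0.4,-0.1,0],[0.8,-0.1,0],[1.1,-0.1,0],[1.3,-0.1,0],[1.4,-0.1,0],[1.4,-0.1,0]],"roll":[0,0,0,0,0,0,0,0]}' 50
python3 - <<'E'
from rig import manip, snapshot, spotter
import cv2
from h import *
for n in ["wrist","side","scene"]:
  d=snapshot(n); cv2.imwrite(f"pics/{n}8.png",d["color"][:,:,::-1])
s=manip.sense(); print(s["position"],s["orientation"],s["contact_force"],s["gripper_width"],s["wrist_torque"])
a=cv2.imread("pics/wrist8.png")[130:380,80:480]; a=cv2.convertScaleAbs(a,alpha=1.5,beta=20); cv2.imwrite("pics/wz8.png",cv2.resize(a,None,fx=2,fy=2,interpolation=cv2.INTER_CUBIC))
E
```

```text
clock: 8.37
position: [0.5469, 0.0706, 0.0419]
orientation: [-0.018, 0.707, 0.018, 0.707]
contact_force: [-0.2, -0.2, -3.6]
gripper_width: 0.0145
[0.54713705 0.07062178 0.04234192] [-0.01766501  0.70685663  0.01767828  0.70691522] [-0.05284282  0.68032032 -2.73942354] 0.015102437362446703 [ 0.01578257 -0.03632291 -0.00276959]
```

View pics/wz8.png

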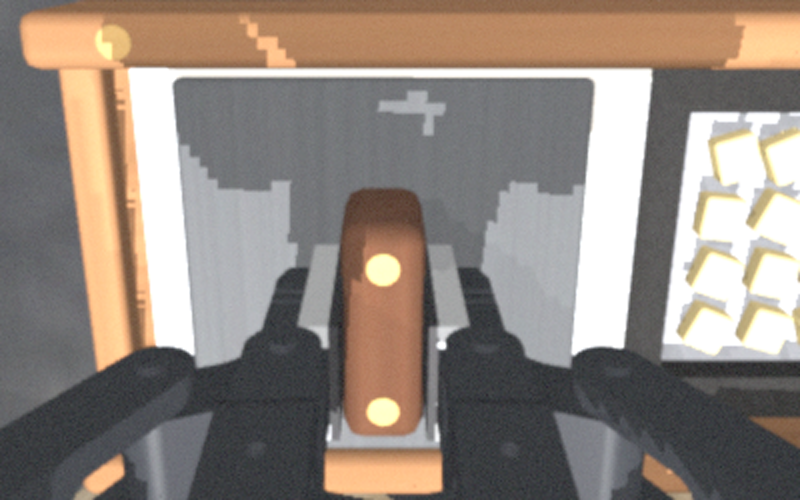

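```bash
python3 -m pendant '{"grip":[0.9,0.9,0.9,0.9,0.9,0.9],"translation":[[0.1,0,0],[0.2,0.03,0],[0.3,0.03,0],[0.4,0.03,0],[0.45,0.03,0],[0.45,0.03,0]],"roll":[0,0,0,0,0,0]}' 50
python3 -c "
from rig import manip
s=manip.sense(); print(s['position'],s['contact_force'],s['wrist_torque'])"
```

```text
clock: 9.02
position: [0.547, 0.0709, 0.0376]
orientation: [-0.018, 0.707, 0.018, 0.707]
contact_force: [-0.4, -1.0, -2.2]
gripper_width: 0.0148
[0.54696318 0.07089059 0.03764188] [-0.37937855 -1.03354598 -2.24119359] [-0.00861442 -0.00719956  0.0365008 ]
```

```bash
python3 -m pendant '{"grip":[0.9,0.9,0.9,0.9],"translation":[[0.04,0,0],[0.08,0,0],[0.1,0,0],[0.1,0,0]],"roll":[0,0,0,0]}' 50
python3 -c "
from rig import manip
s=manip.sense(); print(s['position'],s['contact_force'],s['wrist_torque'])"
```

```text
clock: 9.35
position: [0.547, 0.0709, 0.0368]
orientation: [-0.018, 0.707, 0.018, 0.707]
contact_force: [-0.5, 0.4, -3.4]
gripper_width: 0.0147
[0.54703446 0.07086341 0.03675803] [-0.46889988  0.41933501 -3.4446982 ] [ 0.03629356 -0.02856415  0.04242834]
```

```bash
python3 -m pendant '{"grip":[0.9,0.9,0.9,0.9],"translation":[[0.04,0,0],[0.08,0,0],[0.1,0,0],[0.1,0,0]],"roll":[0,0,0,0]}' 50
python3 -c "
from rig import manip
s=manip.sense(); print(s['position'],s['contact_force'],s['wrist_torque'])"
```

```text
clock: 9.68
position: [0.5471, 0.0709, 0.0366]
orientation: [-0.018, 0.707, 0.018, 0.707]
contact_force: [-4.4, -1.6, 15.4]
gripper_width: 0.0148
[0.54710064 0.0709105  0.03659287] [-4.39702024 -1.5736262  15.37781475] [-0.08293125  0.8068053   0.0243431 ]
```

```bash
python3 -m pendant '{"grip":[0.9,0.9,0.78,0.74,0.72,0.72,0.72],"translation":[[-0.04,0,0],[-0.06,0,0],[-0.06,0,0],[-0.06,0,0],[-0.1,0,0],[-0.2,0,0],[-0.2,0,0]],"roll":[0,0,0,0,0,0,0]}' 50
python3 - <<'E'
from rig import manip, snapshot, spotter
import cv2
from h import *
for n in ["wrist","side","scene"]:
  d=snapshot(n); cv2.imwrite(f"pics/{n}9.png",d["color"][:,:,::-1])
s=manip.sense(); print(s["position"],s["orientation"],s["contact_force"],s["gripper_width"],s["wrist_torque"])
a=cv2.imread("pics/wrist9.png")[130:380,80:480]; a=cv2.convertScaleAbs(a,alpha=1.5,beta=20); cv2.imwrite("pics/wz9.png",cv2.resize(a,None,fx=2,fy=2,interpolation=cv2.INTER_CUBIC))
a=cv2.imread("pics/side9.png")[100:210,200:345]; a=cv2.convertScaleAbs(a,alpha=1.5,beta=20); cv2.imwrite("pics/sz9.png",cv2.resize(a,None,fx=5,fy=5,interpolation=cv2.INTER_CUBIC))
E
```

```text
clock: 10.27
position: [0.5472, 0.0709, 0.0379]
orientation: [-0.018, 0.707, 0.018, 0.707]
contact_force: [0.5, 0.6, 0.4]
gripper_width: 0.0235
[0.54709448 0.07090719 0.03780666] [-0.01766716  0.70686526  0.01767989  0.7069065 ] [-0.15334452 -0.53383847 -0.25692539] 0.02359820825395491 [ 0.0615582  -0.02877664  0.01285124]
```

View pics/wz9.png

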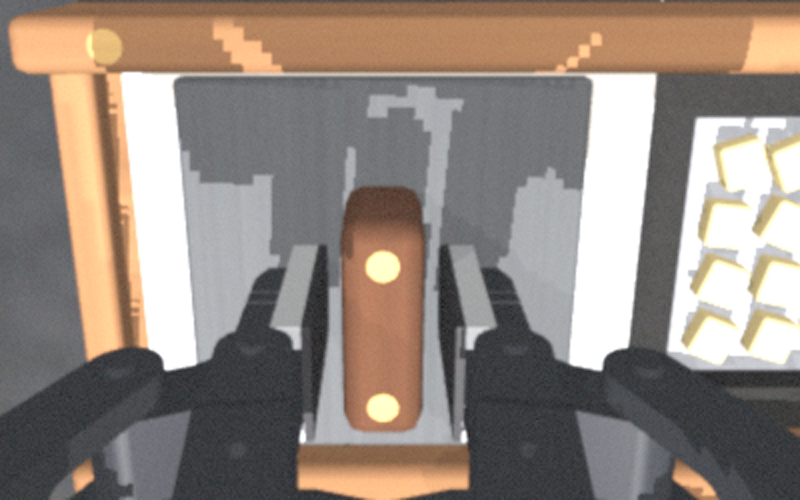

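View pics/sz9.png

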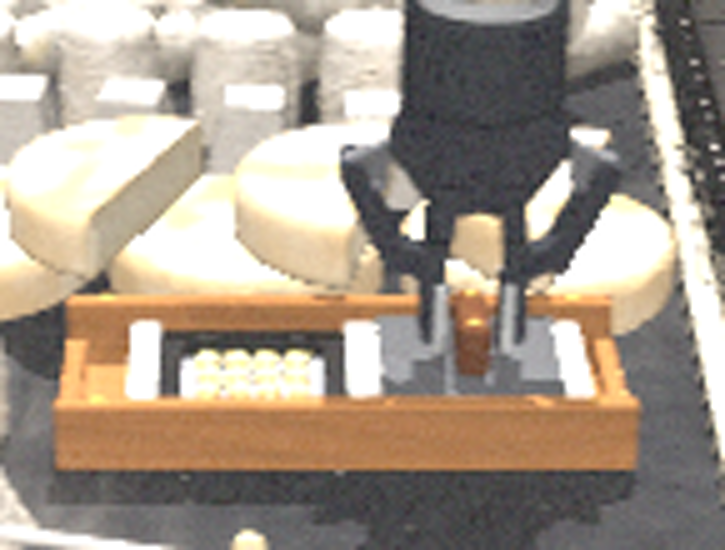

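The cover lies flat between the rails, with the runway visible on both ends and the bar free at columns 343–423 (zoomed view). Now I'll slide it with the rear pad, with no vertical load.

```bash
python3 -m pendant '{"grip":[0.74,0.74,0.74,0.74,0.74,0.74,0.74,0.74],"translation":[[0,0,0.1],[0,0,0.25],[0,0,0.4],[0,0,0.6],[0,0,0.9],[0,0,1.2],[0,0,1.5],[0,0,1.8]],"roll":[0,0,0,0,0,0,0,0]}' 50
python3 - <<'E'
from rig import manip, snapshot, spotter
import cv2
from h import *
for n in ["wrist"]:
  d=snapshot(n); cv2.imwrite(f"pics/{n}10.png",d["color"][:,:,::-1])
s=manip.sense(); print(s["position"],s["orientation"],s["contact_force"],s["gripper_width"],s["wrist_torque"])
a=cv2.imread("pics/wrist10.png")[130:380,80:480]; a=cv2.convertScaleAbs(a,alpha=1.5,beta=20); cv2.imwrite("pics/wz10.png",cv2.resize(a,None,fx=2,fy=2,interpolation=cv2.INTER_CUBIC))
E
```

```text
clock: 11.08
position: [0.5655, 0.0718, 0.0377]
orientation: [-0.018, 0.707, 0.018, 0.707]
contact_force: [-2.0, -1.0, -0.8]
gripper_width: 0.0221
[0.56623444 0.07184128 0.03782357] [-0.01765475  0.70655053  0.01768076  0.70722136] [-0.89254521  0.01529036 -0.97012344] 0.022430077520769358 [ 0.03920734  0.07985734 -0.02489395]
```

View pics/wz10.png

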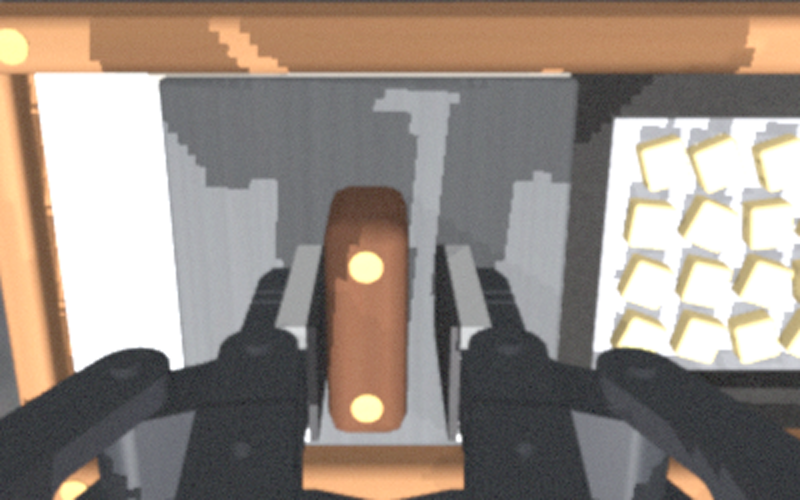

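```bash
python3 -m pendant '{"grip":[0.74,0.74,0.74,0.74,0.74,0.74,0.74,0.74],"translation":[[0,0,0.2],[0,0,0.5],[0,0,0.9],[0,0,1.3],[0,0,1.7],[0,0,2.1],[0,0,2.5],[0,0,2.9]],"roll":[0,0,0,0,0,0,0,0]}' 50
python3 -m pendant '{"grip":[0.74,0.74,0.74,0.74,0.74,0.74,0.74,0.74],"translation":[[0,0,0.4],[0,0,0.8],[0,0,1.2],[0,0,1.6],[0,0,2.0],[0,0,2.4],[0,0,2.7],[0,0,2.9]],"roll":[0,0,0,0,0,0,0,0]}' 50
python3 - <<'E'
from rig import manip, snapshot, spotter
import cv2
from h import *
for n in ["wrist","side"]:
  d=snapshot(n); cv2.imwrite(f"pics/{n}11.png",d["color"][:,:,::-1])
s=manip.sense(); print(s["position"],s["orientation"],s["contact_force"],s["gripper_width"],s["wrist_torque"])
a=cv2.imread("pics/wrist11.png")[130:380,80:480]; a=cv2.convertScaleAbs(a,alpha=1.5,beta=20); cv2.imwrite("pics/wz11.png",cv2.resize(a,None,fx=2,fy=2,interpolation=cv2.INTER_CUBIC))
a=cv2.imread("pics/side11.png")[100:210,200:345]; a=cv2.convertScaleAbs(a,alpha=1.5,beta=20); cv2.imwrite("pics/sz11.png",cv2.resize(a,None,fx=5,fy=5,interpolation=cv2.INTER_CUBIC))
E
```

```text
clock: 11.8
position: [0.5943, 0.0733, 0.0378]
orientation: [-0.018, 0.707, 0.018, 0.707]
contact_force: [-2.7, 0.5, 2.5]
gripper_width: 0.0223
clock: 12.47
position: [0.6235, 0.0747, 0.0377]
orientation: [-0.018, 0.707, 0.018, 0.707]
contact_force: [-1.6, -0.1, -1.2]
gripper_width: 0.022
[0.62353078 0.074731   0.03781696] [-0.01766496  0.70665546  0.01768749  0.70711609] [0.25423953 0.18062738 0.50063477] 0.021791235832523057 [ 0.00684522 -0.03778701  0.01531744]
```

View pics/wz11.png

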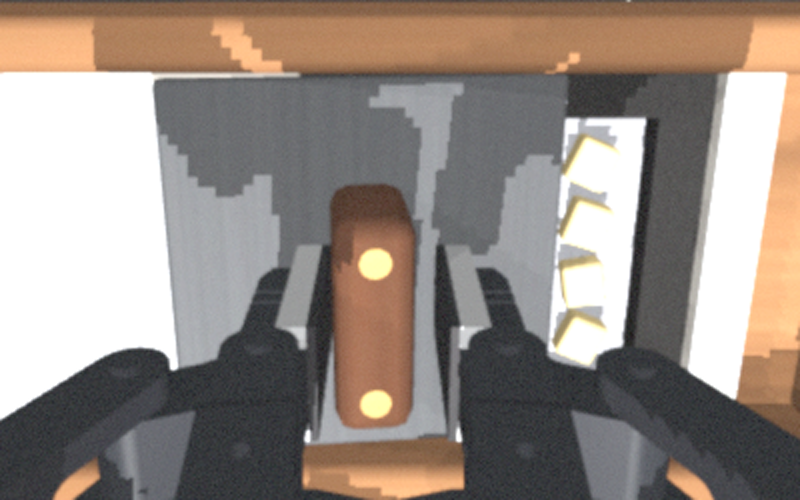

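View pics/sz11.png

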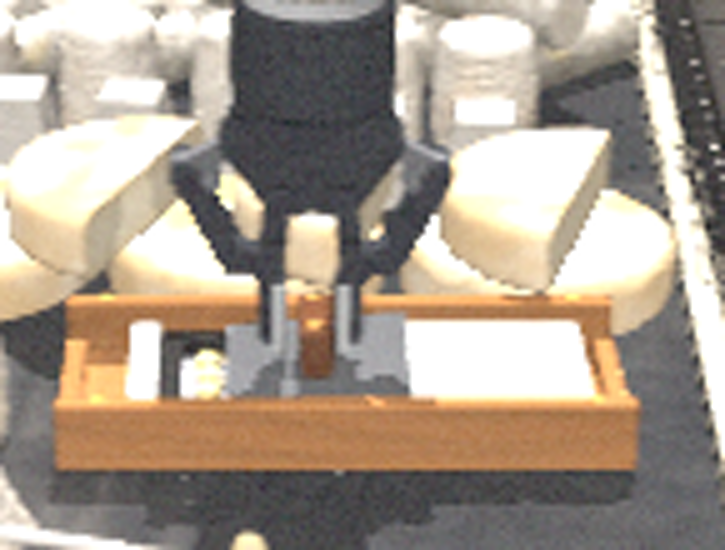

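```bash
python3 -m pendant '{"grip":[0.74,0.74,0.74,0.74,0.74,0.74,0.74,0.74],"translation":[[0,0,0.3],[0,0,0.6],[0,0,0.9],[0,0,1.2],[0,0,1.5],[0,0,1.8],[0,0,2.1],[0,0,2.3]],"roll":[0,0,0,0,0,0,0,0]}' 50
python3 - <<'E'
from rig import manip, snapshot, spotter
import cv2
from h import *
for n in ["wrist","side"]:
  d=snapshot(n); cv2.imwrite(f"pics/{n}12.png",d["color"][:,:,::-1])
s=manip.sense(); print(s["position"],s["orientation"],s["contact_force"],s["gripper_width"],s["wrist_torque"])
a=cv2.imread("pics/wrist12.png")[130:380,80:480]; a=cv2.convertScaleAbs(a,alpha=1.5,beta=20); cv2.imwrite("pics/wz12.png",cv2.resize(a,None,fx=2,fy=2,interpolation=cv2.INTER_CUBIC))
a=cv2.imread("pics/side12.png")[100:210,200:345]; a=cv2.convertScaleAbs(a,alpha=1.5,beta=20); cv2.imwrite("pics/sz12.png",cv2.resize(a,None,fx=5,fy=5,interpolation=cv2.INTER_CUBIC))
E
```

```text
clock: 13.23
position: [0.6463, 0.0759, 0.0378]
orientation: [-0.018, 0.707, 0.018, 0.707]
contact_force: [-0.7, -0.2, -0.5]
gripper_width: 0.0221
[0.64652203 0.07588555 0.03786777] [-0.01766015  0.70665327  0.01768141  0.70711855] [-0.50693215  0.36897139  0.21171658] 0.022404694986086587 [ 0.01486275 -0.0007933   0.08870851]
```

View pics/wz12.png

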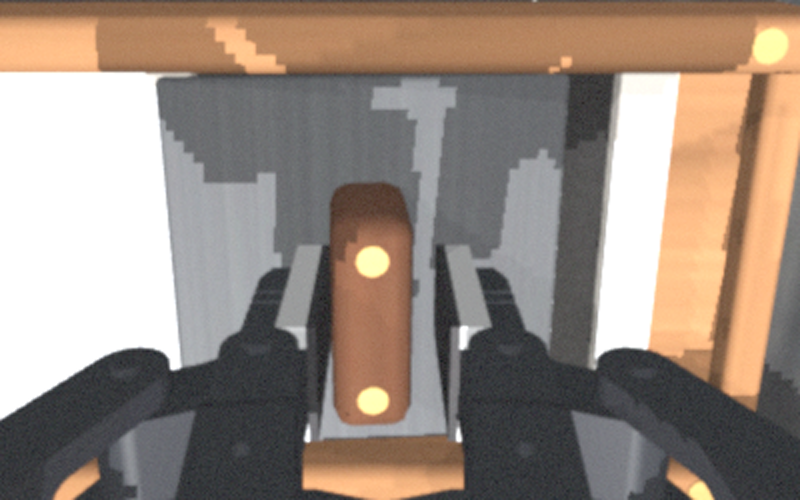

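View pics/sz12.png

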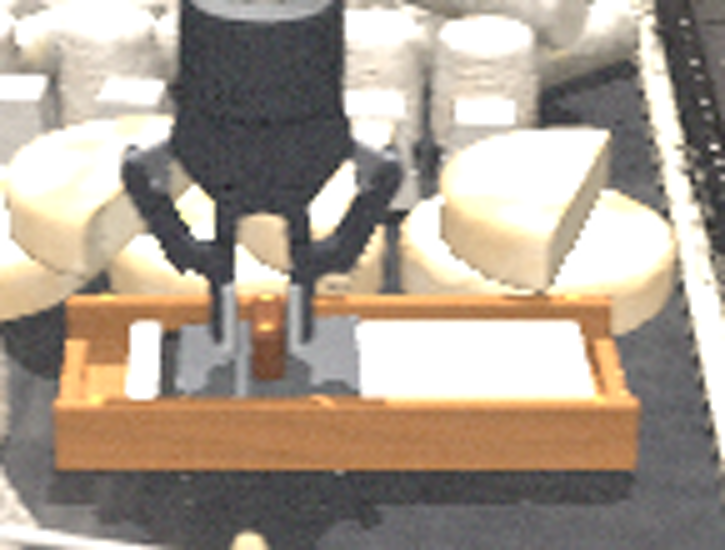

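```bash
python3 -m pendant '{"grip":[0.74,0.74,0.74,0.74,0.74,0.74,0.74,0.74],"translation":[[0,0,0.1],[0,0,0.25],[0,0,0.4],[0,0,0.5],[0,0,0.6],[0,0,0.7],[0,0,0.75],[0,0,0.75]],"roll":[0,0,0,0,0,0,0,0]}' 50
python3 - <<'E'
from rig import manip, snapshot, spotter
import cv2
from h import *
for n in ["wrist","side"]:
  d=snapshot(n); cv2.imwrite(f"pics/{n}13.png",d["color"][:,:,::-1])
s=manip.sense(); print(s["position"],s["orientation"],s["contact_force"],s["gripper_width"],s["wrist_torque"])
a=cv2.imread("pics/wrist13.png")[130:380,80:480]; a=cv2.convertScaleAbs(a,alpha=1.5,beta=20); cv2.imwrite("pics/wz13.png",cv2.resize(a,None,fx=2,fy=2,interpolation=cv2.INTER_CUBIC))
a=cv2.imread("pics/side13.png")[100:210,200:345]; a=cv2.convertScaleAbs(a,alpha=1.5,beta=20); cv2.imwrite("pics/sz13.png",cv2.resize(a,None,fx=5,fy=5,interpolation=cv2.INTER_CUBIC))
E
```

```text
clock: 14.0
position: [0.6536, 0.0762, 0.0378]
orientation: [-0.018, 0.707, 0.018, 0.707]
contact_force: [-0.8, -0.0, 0.7]
gripper_width: 0.0223
[0.65359079 0.07621828 0.03783332] [-0.01766772  0.70678127  0.01768097  0.70699043] [-1.23470458  0.36590348  0.48237906] 0.022290688973491804 [0.0101121  0.10297367 0.03414388]
```

View pics/wz13.png

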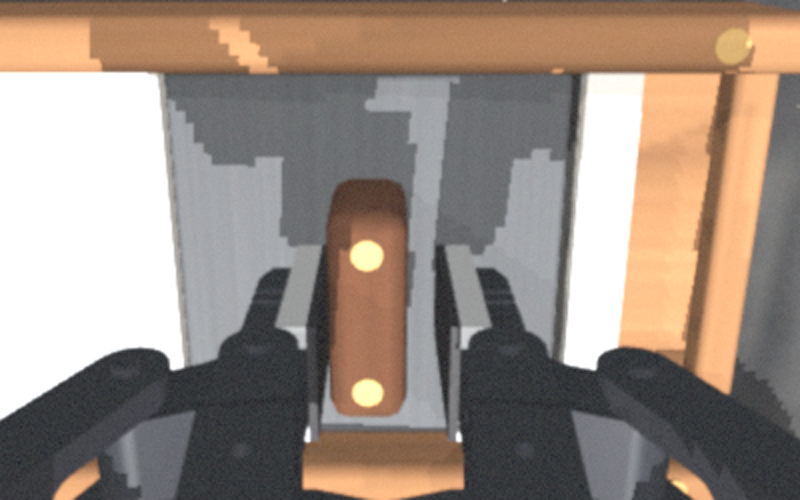

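View pics/sz13.png

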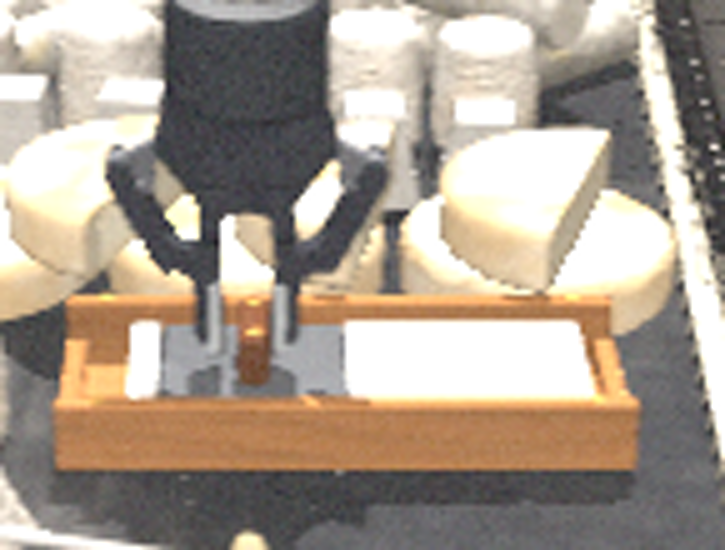

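The cover has dropped: thin dark gaps show at both its ends (columns ~168 and ~575, zoomed), and the bar looks smaller and lower. I'll back off and lift out.

```bash
python3 -m pendant '{"grip":[0.72,0.7,0.66,0.64,0.64,0.64,0.64,0.64],"translation":[[0,0,-0.1],[0,0,-0.2],[0,0,-0.3],[0,0,-0.3],[-0.5,0,-0.3],[-1.5,0,-0.3],[-3,0,-0.3],[-5,0,-0.3]],"roll":[0,0,0,0,0,0,0,0]}' 50
python3 -m pendant '{"grip":[0.64,0.64,0.64,0.64,0.64,0.64],"translation":[[-2,0,0],[-4,0,-0.5],[-6,0,-1.5],[-8,0,-2.5],[-9,0,-3],[-9,0,-3]],"roll":[0,0,0,0,0,0]}' 50
python3 - <<'E'
from rig import manip, snapshot, spotter
import cv2
from h import *
for n in ["wrist","side"]:
  d=snapshot(n); cv2.imwrite(f"pics/{n}14.png",d["color"][:,:,::-1])
s=manip.sense(); print(s["position"],s["orientation"],s["contact_force"])
a=cv2.imread("pics/wrist14.png")[60:340,40:440]; a=cv2.convertScaleAbs(a,alpha=1.5,beta=20); cv2.imwrite("pics/wz14.png",cv2.resize(a,None,fx=2,fy=2,interpolation=cv2.INTER_CUBIC))
a=cv2.imread("pics/side14.png")[120:210,200:345]; a=cv2.convertScaleAbs(a,alpha=1.5,beta=20); cv2.imwrite("pics/sz14.png",cv2.resize(a,None,fx=5,fy=5,interpolation=cv2.INTER_CUBIC))
E
```

```text
clock: 14.77
position: [0.6498, 0.076, 0.0882]
orientation: [-0.018, 0.707, 0.018, 0.706]
contact_force: [0.3, 0.2, 0.1]
gripper_width: 0.0305
clock: 15.27
position: [0.621, 0.0746, 0.1809]
orientation: [-0.018, 0.706, 0.018, 0.708]
contact_force: [0.9, 0.7, 0.8]
gripper_width: 0.0309
[0.62081973 0.07459589 0.17812448] [-0.01764685  0.70649893  0.01769605  0.70727272] [-0.72204141 -0.18283001 -0.30121983]
```

View pics/wrist14.png

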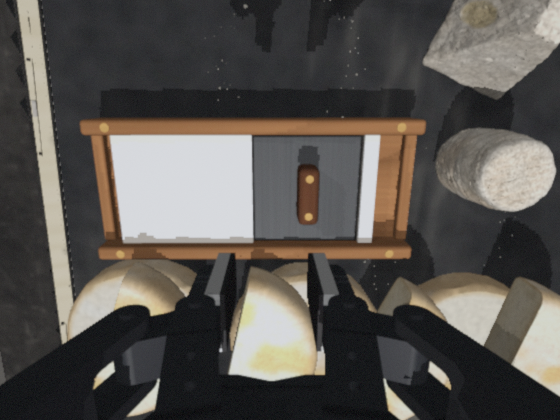

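View pics/wz14.png

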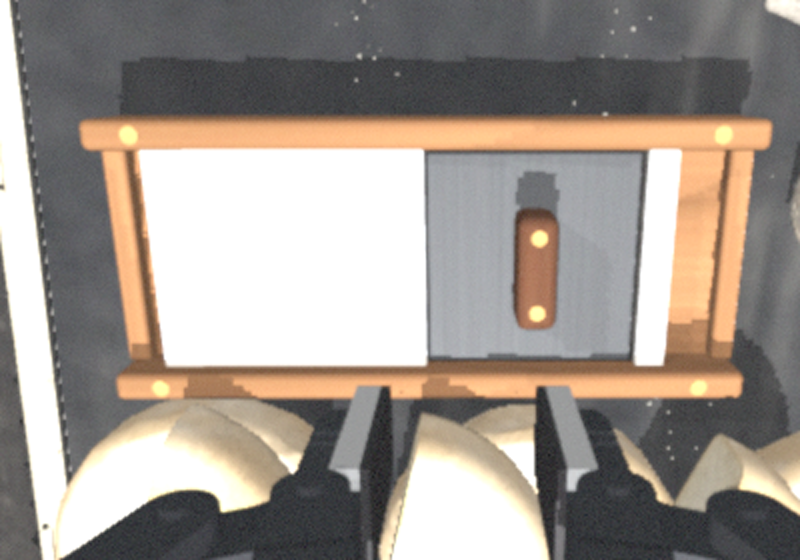

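View pics/side14.png

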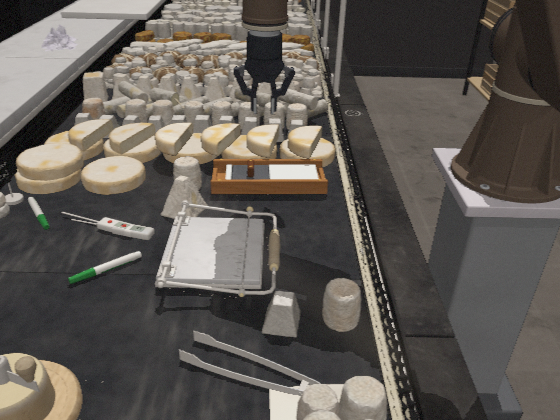

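The wrist view shows the cover in the pocket, full width between runway end (column 252) and end wall (column 360), with a dark gap at both ends. The cheeses look unmoved. One numeric check follows.

Run:
```python
from rig import manip, snapshot, spotter
from h import *
W=snapshot("wrist"); s=manip.sense()
f=lambda p,z: toplane(W,p[0]/2+40,p[1]/2+60,z)
q=[f(p,.038) for p in [(128,135),(723,135),(698,387),(161,388)]]; c=np.mean(q,0); v=q[1]-q[0]+q[2]-q[3]; yaw=np.arctan2(v[1],v[0]); print(c,np.degrees(yaw))
def bd(p):
    d=(p-c)[:2]; return np.array([d[0]*np.cos(yaw)+d[1]*np.sin(yaw),-d[0]*np.sin(yaw)+d[1]*np.cos(yaw)]).round(4)
for z in (.028,.033):
  print(z,[bd(f(p,z)).tolist() for p in [(430,154),(641,154),(631,358),(430,358)]])
D=[f(p,.054) for p in [(539.5,238.5),(537,314)]]; print("dots",[bd(x) for x in D],"spacing at z .054 vs 30.2:",np.linalg.norm(D[0]-D[1]))
S=snapshot("side")["color"]
import cv2
a=cv2.imread("pics/side0.png").astype(int); b=cv2.imread("pics/side14.png").astype(int)
print("cheese region change",[abs(a[r]-b[r]).mean() for r in (np.s_[285:340,255:305],np.s_[275:335,318:365])])
for q in ("crottin_6","ash_brick_7"): print(q,[(r["p"],r["bbox"]) for r in spotter.trace(q,"side")][:2])
```

```text
[0.60715705 0.07386701 0.038     ] 2.9478806554722445
0.028 [[0.0011, 0.0444], [0.0856, 0.0443], [0.0872, -0.0431], [-0.0001, -0.043]]
0.033 [[0.0013, 0.0448], [0.0843, 0.0448], [0.086, -0.0412], [0.0002, -0.0411]]
dots [array([0.0431, 0.0154]), array([ 0.043 , -0.0145])] spacing at z .054 vs 30.2: 0.029922741884833244
cheese region change [np.float64(7.314424242424242), np.float64(11.67919621749409)]
crottin_6 [(0.7, [322.8, 276.3, 39.4, 54.7])]
ash_brick_7 [(0.88, [263.3, 290.3, 36.4, 48.1]), (0.21, [234.5, 155.9, 32.7, 26.2])]
```

```bash
python3 -c "
from rig import manip
s=manip.sense(); print(s['clock'],s['contact_force'],abs(s['joint_vel']).max())
print(manip.hand_in())"
```

```text
15.5667 [-0.15406309  0.0390352  -0.05851162] 0.002917306759424402
the job is handed in; nothing more can be done
None
```

The cover is seated in the pocket and released, and I handed the job in at 15.6 s with no verdict reported. I gripped the cover by its bar, laid it at the free end (board x ≈ -61 mm), and let go so it lay flat. I then pushed it along the rails with one pad until it dropped, backed off and lifted clear.

- **Seating:** The last wrist picture shows the cover filling the pocket with a dark gap at both ends. Its handle centre measures x ≈ +43 mm, y ≈ +0.5 mm, against a pocket centre I had estimated at about +44 mm. The plate's apparent size, about 86 x 87 mm at flush height, fits a seated cover and not one still on the runway. That is the only check on height, since there is no depth camera.
- **Forces:** The highest contact reading was about 18 N (including the cover's weight), when laying the cover down. Readings while sliding stayed under about 3 N. I only read forces at the end of each call, so a brief peak between readings could have gone unseen.
- **Cheeses:** The detector still finds both cheeses left of the cover, and the side picture shows them where they were at the start. Comparing the pictures pixel by pixel did show some brightness change there, which I put down to the arm's shadow.
- **Disagreement:** My board position estimates from different views differed by up to 2.6 mm in y. I settled it with a close-up of both rails before lowering the cover.

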